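# Put the microscope's spare optics back on their storage plates

## Robot

A 6-joint arm with a two-finger parallel gripper is mounted at the origin on the work surface. World frame = base frame: x ahead of the robot, y to its left, z up, the work surface at z = 0. Lengths are in m, angles in rad, forces in N, time in s.
With the tool pointing down it reaches from about 0.35 to 0.85 m from the base axis. Payload 8.1 kg.
Tool frame: the origin (TCP) lies at the very end of the fingers, on their centre line; the grasp point (between the pads) lies 19 mm behind it; x points along the fingers, y is the direction in which the jaws open and shut, and the axes are right-handed (so a half turn about x gives the same grasp; the last joint's range is limited). The gripper opens to 93 mm and grips with 3 to 60 N. Pads are 15 mm wide; open, the fingers measure 128 mm over their backs; the gripper's body (75 mm by 188 mm) begins 65 mm behind the grasp point.
Start: joints at [-1.417, 0.13, 1.488, -0, 1.523, -0.085], TCP at [0.142, -0.583, 0.219] pointing down, gripper open.
Joint ranges: [-2.96, 2.96], [-0.89, 2.26], [0.02, 2.5], [-1.34, 4.48], [0, 2.73], [-2.66, 2.66]. Speed limits (rad/s): [2.39, 2.39, 2.79, 3.14, 3.14, 3.14].

## Interface

Orientations are given as a rotation vector (axis times angle).
In Python, from plant import * gives the robot as it stands. The module is installed in compiled form; this text tells all that it offers.
- The arm moves only by the tool apply_moves, never from a script. Its argument "series" is a list of rows, each an object with "jaw": the gripper's target within -1 to 1 (shut at 1, half-way at 0, fully open at -1); "linear": the shift along the tool's x, y, z normalised to -1 to 1, where 1 is 0.6 m, a list of three; "roll": the turn about the tool's x normalised to -1 to 1, where 1 is 30 degrees. A call has 1 to 20 rows; each row is the pose to reach, as a shift and turn from the pose measured when the call began, along the tool's axes at that moment; what a row does not reach only later rows make up. A row lasts 1/8 s, in which the tool goes at most 62.5 mm and 10.7 degrees, less where a joint would pass 70% of its speed; a pose out of reach is approached as far as the arm can. A call with a number of a shift or a turn outside -1 to 1 is refused whole. A call with a gripper value outside its range is refused whole. The fingers move at their own pace and stop on an object; "force" is the grip in N (left out, the last holds). Time passes only in rows, so rows that repeat a pose let the fingers close. It gives the time, the measured TCP pose, the force and the opening at its end, in the units of the state.
- read_state(): the state, without advancing time (a new reading comes with each control period).
- read_camera(name): name is "side" or "top"; returns a dict with "pixels" (420x560x3 uint8, blue, green, red), "intrinsics" (3x3 intrinsics, pixels), "rvec" (rotation vector, rad) and "tvec" (3), from world to camera coordinates, as OpenCV has them. Camera axes: x right, y down, z forward; pixel columns grow to the right and rows downward; lengths in m; the calibration is good to about 2 mm. A picture is of the moment at which its call begins. There is no depth.
- close_job(): hands the job in, once; it reports no verdict.
The state is a dict: "t": time; "q": joint angles; "dq": joint speeds; "joint_torque": joint torques, N m; "tool_pos": TCP position; "orientation": TCP orientation; "force": force on the tool from outside, world axes, zero at the start; "wrist_torque": the same for the moment, N m; "opening": finger opening in m.
Only numpy, scipy, OpenCV 4.12 (cv2) and the standard library are available. Lean on these libraries where they do the work, as an engineer would, in place of code of your own. Each camera call takes 0.05 s, during which the arm holds its last target. There are 200 camera calls.

## Task

The microscope's four spare optics are standing about on the bench: stand each one, upright, on the light-grey storage plate whose black footprint has its shape and size, covering the footprint and turned to match it. Set them down gently, without dropping, knocking over or throwing any, leave the oil bottle and the slide box where they are, and let go of everything at the end.

Things in the scene. Friction and masses are not known exactly. Their poses are not given: they have to be found in the camera images.
- slim: Loose slim microscope objective lens, steel, 30 mm diameter with straight sides up to 40 mm, then a tapered nose, 54 mm tall in all, about 0.12 kg, standing upright on its black cap with its tapered nose and lens up. Origin at the centre of its underside, z up along its axis; round, so its yaw does not matter.
- wide: Loose wide microscope objective lens, steel, 52 mm diameter with straight sides up to 44 mm, then a tapered nose, 60 mm tall in all, about 0.3 kg, standing upright on its black cap with its tapered nose and lens up. Origin at the centre of its underside, z up along its axis; round, so its yaw does not matter.
- cube: Loose fluorescence filter cube: dark metal block, 44 x 44 mm and 44 mm tall, with a round amber window on top, about 0.16 kg. Origin at the centre of its underside; x and y along its sides, z up.
- slider: Loose filter slider: bright aluminium block 70 mm long (its x), 28 mm wide (its y), 36 mm tall, with two round windows on top, about 0.18 kg. Origin at the centre of its underside, z up. Grip it across its 28 mm width.
- plate_slim: Fixed flat light-grey storage plate, 84 x 84 x 4 mm, with a black full-size footprint in its middle: a disc of 30 mm, for the slim objective. Origin at the centre of the plate's underside, on the bench (its top is 4 mm above); z up; yaw does not matter.
- plate_wide: Fixed flat light-grey storage plate, 84 x 84 x 4 mm, with a black full-size footprint in its middle: a disc of 52 mm, for the wide objective. Origin at the centre of the plate's underside, on the bench (its top is 4 mm above); z up; yaw does not matter.
- plate_cube: Fixed flat light-grey storage plate, 84 x 84 x 4 mm, with a black full-size footprint in its middle: a square of 44 x 44 mm, for the filter cube. Origin at the centre of the plate's underside, on the bench (its top is 4 mm above); z up; x and y along the sides of the square (any quarter turn of the cube will do).
- plate_slider: Fixed flat light-grey storage plate, 84 x 84 x 4 mm, with a black full-size footprint in its middle: a rectangle of 70 x 28 mm, for the filter slider. Origin at the centre of the plate's underside, on the bench (its top is 4 mm above); z up; x along the 70 mm side (either way round will do).
- oil: Bystander, to be left alone: small loose amber bottle of immersion oil, upright, 32 mm diameter, 58 mm tall. Origin at the centre of its underside.
- slidebox: Bystander, to be left alone: loose closed slide box, blue with a white lid, 86 mm (x) x 64 mm (y) x 32 mm tall. Origin at the centre of its underside.
Mind the look-alikes: they are no part of the job. Leave any yellow look-alike of the cube alone.

How it is judged:
By the outcome, as a careful person would: the job done as asked, in the order asked, and still so for the second after the job is handed in, with the robot touching nothing.
It also fails if it takes over 118 s, if anything falls off the work surface, if the arm or the gripper's body presses on something with over 40 N, if the wrist force passes 120 N, or if a joint passes its speed limit or range.

## Working session

There is one attempt and no reset: what is moved stays moved. The work goes in short steps, Python scripts to look and compute and a tool call to move; the robot and the scene stay as the last step left them, time stands still between calls to the robot, and variables do not carry over. Pictures are saved under pics/ and viewed, about 12 in all and at most 16, crops included, and the job is handed in when it is done.

Besides the shell and the picture viewer there is one more tool, called in YAML: its name, and indented under it one key for each argument. apply_moves: Moves the arm, as the interface text tells. Its arguments: {"type":"object","properties":{"series":{"type":"array"},"force":{"type":"number"}},"required":["series"]}

```bash
mkdir -p pics
python3 - <<'E'
from plant import *
import cv2,numpy as np
s=read_state();print(s['t'],s['tool_pos'],s['orientation'],s['opening'])
print(cv2.Rodrigues(np.array(s['orientation']))[0].round(3))
for n in("top","side"):
    c=read_camera(n);cv2.imwrite(f"pics/{n}0.png",c['pixels']);print(n,np.array(c['intrinsics']).tolist(),c['rvec'],c['tvec'])
    R=cv2.Rodrigues(np.array(c['rvec'],float))[0];print('cam pos',-R.T@np.array(c['tvec']).ravel())
E
```

```text
0.0 [ 0.14184356 -0.58241167  0.21760239] [ 2.09537419  0.25331335 -2.09552084] 0.09289141138732683
[[-0.     0.237 -0.972]
 [ 0.002 -0.972 -0.237]
 [-1.    -0.002 -0.   ]]
top [[430.68542809919705, 0.0, 282.4652857071812], [0.0, 430.68542809919705, 204.7214282907165], [0.0, 0.0, 1.0]] [ 2.17700179 -2.17604544  0.13131604] [-0.01600552  0.53942983  0.97398333]
cam pos [0.43618759 0.00153839 1.02451074]
side [[431.52651283988274, 0.0, 271.4376085281451], [0.0, 431.52651283988274, 208.70973070060896], [0.0, 0.0, 1.0]] [ 0.35828214 -2.75872529  1.18991313] [0.48935995 0.10252281 0.94825913]
cam pos [0.30179873 0.72428514 0.73041634]
```

View pics/top0.png

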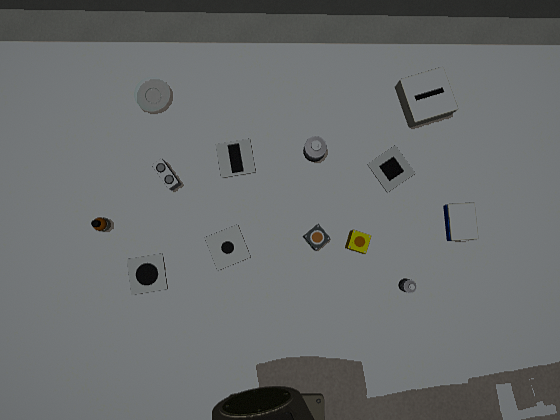

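View pics/side0.png

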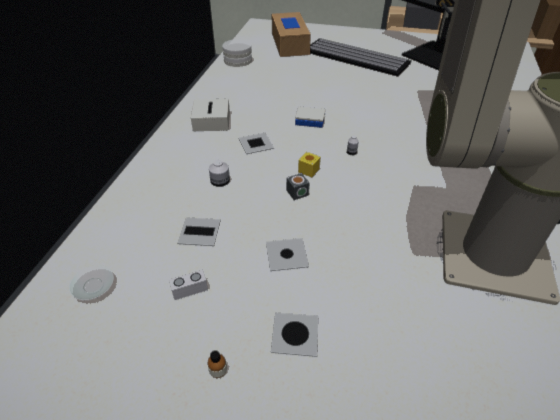

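The top view shows the footprints slider (236,158), cube (391,168), slim (228,247) and wide (147,274). It also shows the objects slider (168,175), wide (316,149), cube (317,237) and slim (407,285), plus a yellow decoy at (359,241). The side view shows the same layout. Next I'll look at enlarged crops of the objects.

Run:
```python
import cv2,numpy as np
t=cv2.imread('pics/top0.png');s=cv2.imread('pics/side0.png')
def cr(im,u,v):return cv2.resize(im[v-24:v+24,u-24:u+24],(196,290),interpolation=cv2.INTER_CUBIC) if 0 else cv2.resize(im[v-24:v+24,u-24:u+24],(200,200),interpolation=cv2.INTER_NEAREST)
A=np.hstack([cr(t,*p) for p in[(168,175),(316,149),(317,237),(407,285)]])
B=np.hstack([cr(s,*p) for p in[(189,284),(219,173),(298,186),(353,146)]])
cv2.imwrite('pics/crops0.png',np.vstack([A,B]))
```

```text
(no output)
```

View pics/crops0.png

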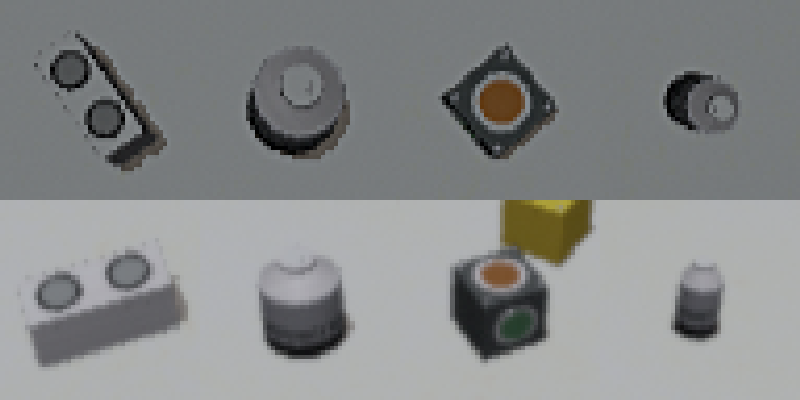

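The crops show the slider windows, the amber cube window and the lens noses clearly in both views. Now I'll measure positions.

```bash
cat > h.py <<'E'
import cv2,numpy as np
from plant import *
class Cam:
    def __init__(s,n,save=None):
        c=read_camera(n);s.im=np.ascontiguousarray(c['pixels']);s.K=np.array(c['intrinsics'],float)
        s.R=cv2.Rodrigues(np.array(c['rvec'],float))[0];s.t=np.array(c['tvec'],float).ravel();s.P=s.K@np.c_[s.R,s.t]
        if save:cv2.imwrite(save,s.im)
    def on(s,uv,z):
        o=-s.R.T@s.t;d=s.R.T@np.linalg.solve(s.K,np.array([uv[0],uv[1],1.]));return o+d*(z-o[2])/d[2]
    def px(s,X):
        p=s.P@np.r_[X,1];return p[:2]/p[2]
    def blob(s,uv,r,f):
        "largest-near-seed contour of mask f(bgr ints) in window; returns contour in full px"
        u,v=map(int,uv);w=s.im[v-r:v+r,u-r:u+r].astype(int);m=f(w[...,0],w[...,1],w[...,2]).astype(np.uint8)
        cs=cv2.findContours(m,cv2.RETR_EXTERNAL,cv2.CHAIN_APPROX_NONE,offset=(u-r,v-r))[0]
        return max(cs,key=cv2.contourArea).astype(np.float32)
def cen(c):
    m=cv2.moments(c);return np.array([m['m10'],m['m01']])/m['m00']
def tri(a,pa,b,pb):
    X=cv2.triangulatePoints(a.P,b.P,np.array(pa,float).reshape(2,1),np.array(pb,float).reshape(2,1)).ravel();return X[:3]/X[3]
def rect(cam,c,z):
    X=np.array([cam.on(p[0],z)[:2] for p in c],np.float32);(cx,cy),(w,h),a=cv2.minAreaRect((X*1000))
    if w<h:w,h,a=h,w,a+90
    return np.round([cx,cy,w,h,(a+90)%180-90],1)
E
python3 - <<'E'
from h import *
T=Cam('top');S=Cam('side')
dark=lambda th:lambda b,g,r:np.maximum(np.maximum(b,g),r)<th
P={'slider':((236,158),(199,231)),'cube':((391,168),(256,143)),'slim':((228,247),(287,254)),'wide':((147,274),(295,334))}
for k,(a,b) in P.items():
    ca=T.blob(a,16,dark(60));cb=S.blob(b,18,dark(80))
    print('plate',k,cen(ca).round(1),cen(cb).round(1),'tri',(tri(T,cen(ca),S,cen(cb))*1e3).round(1),'top',rect(T,ca,.004),'side',rect(S,cb,.004))
amb=lambda b,g,r:(r-b>40)
a=T.blob((317,237),14,amb);b=S.blob((298,180),9,amb)
print('cube',(tri(T,cen(a),S,cen(b))*1e3).round(1),T.on(cen(a),.044)*1e3,S.on(cen(b),.044)*1e3)
for (pa,pb) in (((161,167),(179,282)),((169,179),(196,277))):
    a=T.blob(pa,7,dark(118));b=S.blob(pb,8,dark(185))
    print('slw',cen(a),cen(b),cv2.contourArea(a),cv2.contourArea(b),(tri(T,cen(a),S,cen(b))*1e3).round(1),(T.on(cen(a),.036)*1e3).round(1),(S.on(cen(b),.036)*1e3).round(1))
for n,pa,pb,h in(('wide',(292+100/4.167*1,125+85/4.167),(218.5,163.9),.06),('slim',(383+121/4.167,261+106/4.167),(353.7,137.4),.054)):
    print(n,(tri(T,pa,S,pb)*1e3).round(1),(T.on(pa,h)*1e3).round(1))
c=T.blob((317,237),20,lambda b,g,r:dark(95)(b,g,r));print('cube body px',cv2.minAreaRect(c),rect(T,c,.044))
u,v=316,149
for p in((300,85),(110,100)):pass
print(T.im[145,300:332].tolist()[::2]);print(T.im[286,394:420].tolist()[::2]);print(T.im[168,150:175].tolist()[::2])
E
```

```text
plate slider [235.1 157.8] [199.  230.6] tri [654.8  97.5   7.1] top [655.3  97.8  69.2  27.2   9.8] side [656.7  94.6  68.2  25.9   9.9]
plate cube [391.1 168.5] [255.5 142.3] tri [ 629.7 -277.4    7.9] top [ 630.3 -278.5   43.9   43.5  -56.3] side [ 631.7 -283.    41.4   39.4   33.8]
plate slim [227.2 247. ] [286.3 253.2] tri [441.9 113.8   6.6] top [441.7 114.4  26.7  26.4  45.4] side [442.6 111.7  26.7  24.9 -39.2]
plate wide [146.4 273.8] [294.9 333.2] tri [379.9 300.6   5.7] top [380.4 300.9  49.1  48.4  89.9] side [380.1 299.7  49.   48.2  14.7]
cube [464.5 -93.4  47.5] [464.71782885 -93.72811604  44.        ] [465.20497731 -97.57726221  44.        ]
slw [161.05298013 166.4812362 ] [178.5 281.5] 75.5 225.0 [627.  265.4  37.2] [627.3 265.8  36. ] [627.4 264.7  36. ]
slw [169.41090147 178.        ] [195.5 276.5] 79.5 225.0 [599.5 245.3  37.2] [600.4 245.8  36. ] [599.2 244.4  36. ]
wide [672.5 -92.4  57.8] [672.7 -92.   60. ]
slim [ 352.9 -305.5   51.7] [ 353.6 -304.7   54. ]
cube body px ((316.58197021484375, 237.59832763671875), (21.382160186767578, 20.870014190673828), 50.19443130493164) [462.7 -93.1  48.4  47.7  39.6]
[[126, 123, 119], [125, 124, 120], [118, 115, 113], [107, 104, 103], [114, 109, 109], [116, 113, 112], [129, 127, 124], [124, 122, 118], [126, 124, 120], [101, 98, 97], [129, 128, 124], [93, 90, 91], [94, 91, 90], [82, 79, 76], [124, 123, 119], [125, 123, 119]]
[[124, 122, 118], [122, 125, 121], [93, 90, 88], [33, 33, 31], [31, 30, 29], [107, 103, 103], [94, 92, 91], [58, 56, 56], [101, 98, 96], [126, 123, 120], [121, 121, 118], [119, 114, 112], [125, 122, 119]]
[[123, 121, 118], [125, 123, 120], [128, 127, 123], [16, 14, 16], [85, 84, 82], [81, 80, 76], [82, 82, 79], [20, 20, 19], [136, 135, 131], [120, 118, 114], [53, 56, 60], [137, 134, 129], [126, 124, 120]]
```

```bash
cat > mv.py <<'E'
import sys
from h import *
def go(*wps):
    "waypoints x,y,z mm, jaw yaw deg (mod 180) -> linear, roll; relative to the present pose"
    s=read_state();R=cv2.Rodrigues(np.array(s['orientation']))[0];p=np.array(s['tool_pos'])
    y0=np.degrees(np.arctan2(R[1,1],R[0,1]))
    print('t %.1f'%s['t'],'tcp',(p*1e3).round(1),'yaw',y0.round(1),'F',np.round(s['force'],1),'open',round(s['opening']*1e3,1),'tilt',R[:,0].round(3))
    for w in wps:
        d=R.T@(np.array(w[:3])/1e3-p)/.6;r=-((w[3]-y0+90)%180-90)/30
        print(w,'lin',d.round(4).tolist(),'roll',round(r,3))
if __name__=='__main__':go(*[tuple(map(float,a.split(','))) for a in sys.argv[1:]])
E
python3 mv.py 353.3,-305,120,-76.3 353.3,-305,8,-76.3
```

```text
t 0.2 tcp [ 141.9 -582.6  218. ] yaw -76.3 F [-0.2  0.3  0.4] open 93.2 tilt [-0.     0.001 -1.   ]
(353.3, -305.0, 120.0, -76.3) lin [0.1638, -0.366, -0.4518] roll -0.001
(353.3, -305.0, 8.0, -76.3) lin [0.3504, -0.3658, -0.4518] roll -0.001
```

apply_moves:
  series:
    - {"jaw": -1, "linear": [0.05, -0.12, -0.15], "roll": 0}
    - {"jaw": -1, "linear": [0.1, -0.2, -0.24], "roll": 0}
    - {"jaw": -1, "linear": [0.13, -0.27, -0.33], "roll": 0}
    - {"jaw": -1, "linear": [0.15, -0.33, -0.41], "roll": 0}
    - {"jaw": -1, "linear": [0.164, -0.366, -0.452], "roll": 0}
    - {"jaw": -1, "linear": [0.164, -0.366, -0.452], "roll": 0}
    - {"jaw": -1, "linear": [0.164, -0.366, -0.452], "roll": 0}
    - {"jaw": -1, "linear": [0.164, -0.366, -0.452], "roll": 0}
  force: 20

```text
t: 1.2
tool_pos: [0.3533, -0.3054, 0.1201]
orientation: [2.094, 0.253, -2.095]
force: [-1.1, -0.0, 0.8]
opening: 0.0931
```

```bash
python3 mv.py 353.3,-305,120,-76.3 353.3,-305,60,-76.3 353.3,-305,8,-76.3
python3 - <<'E'
from h import *
T=Cam('top');S=Cam('side')
print(T.px([.3533,-.305,.12]),S.px([.3533,-.305,.12]))
a=cv2.resize(T.im[220:350,340:480],(420,390));b=cv2.resize(S.im[40:180,290:430],(380,390))
cv2.imwrite('pics/above_slim.png',np.hstack([a,b]))
E
```

```text
t 1.2 tcp [ 353.3 -305.4  120.1] yaw -76.3 F [-1.1 -0.   0.8] open 93.1 tilt [-0.     0.001 -1.   ]
(353.3, -305.0, 120.0, -76.3) lin [0.0002, -0.0006, -0.0001] roll 0.001
(353.3, -305.0, 60.0, -76.3) lin [0.1002, -0.0006, -0.0001] roll 0.001
(353.3, -305.0, 8.0, -76.3) lin [0.1868, -0.0005, -0.0001] roll 0.001
[422.2285516  289.31588247] [356.3602227  115.90551546]
```

View pics/above_slim.png

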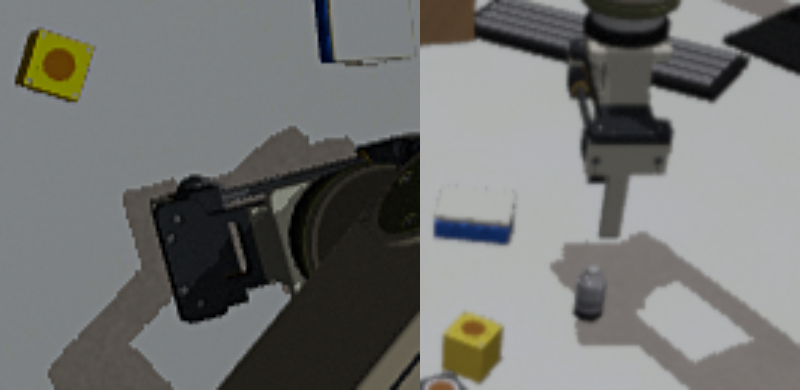

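The right half shows the open fingers above the slim lens. The lens is at about (590,290) in the crop and the fingers end at (612,236), with nothing in the way. Descending.

apply_moves:
  series:
    - {"jaw": -1, "linear": [0.06, 0, 0], "roll": 0}
    - {"jaw": -1, "linear": [0.12, 0, 0], "roll": 0}
    - {"jaw": -1, "linear": [0.16, 0, 0], "roll": 0}
    - {"jaw": -1, "linear": [0.187, 0, 0], "roll": 0}
    - {"jaw": -1, "linear": [0.187, 0, 0], "roll": 0}
    - {"jaw": 0.1, "linear": [0.187, 0, 0], "roll": 0}
    - {"jaw": 0.3, "linear": [0.187, 0, 0], "roll": 0}
    - {"jaw": 0.6, "linear": [0.187, 0, 0], "roll": 0}
    - {"jaw": 1, "linear": [0.187, 0, 0], "roll": 0}
    - {"jaw": 1, "linear": [0.187, 0, 0], "roll": 0}
    - {"jaw": 1, "linear": [0.187, 0, 0], "roll": 0}
    - {"jaw": 1, "linear": [0.187, 0, 0], "roll": 0}
    - {"jaw": 1, "linear": [0.187, 0, 0], "roll": 0}
  force: 20

```text
t: 2.92
tool_pos: [0.353, -0.3061, 0.0081]
orientation: [2.096, 0.251, -2.096]
force: [-0.2, 0.3, 1.4]
opening: 0.0293
```

```bash
python3 mv.py 353.3,-305,100,-76.3 420,-100,100,-76.3 441.8,114,100,-76.3
```

```text
t 2.9 tcp [ 353.  -306.1    8.1] yaw -76.4 F [-0.2  0.3  1.4] open 29.3 tilt [ 0.  0. -1.]
(353.3, -305.0, 100.0, -76.3) lin [-0.1531, -0.0017, -0.0009] roll -0.003
(420.0, -100.0, 100.0, -76.3) lin [-0.1529, -0.3076, -0.1893] roll -0.003
(441.8, 114.0, 100.0, -76.3) lin [-0.1528, -0.6457, -0.3086] roll -0.003
```

apply_moves:
  series:
    - {"jaw": 1, "linear": [-0.03, 0, 0], "roll": 0}
    - {"jaw": 1, "linear": [-0.09, 0, 0], "roll": 0}
    - {"jaw": 1, "linear": [-0.153, 0, 0], "roll": 0}
    - {"jaw": 1, "linear": [-0.153, -0.05, -0.023], "roll": 0}
    - {"jaw": 1, "linear": [-0.153, -0.12, -0.057], "roll": 0}
    - {"jaw": 1, "linear": [-0.153, -0.2, -0.095], "roll": 0}
    - {"jaw": 1, "linear": [-0.153, -0.28, -0.133], "roll": 0}
    - {"jaw": 1, "linear": [-0.153, -0.36, -0.171], "roll": 0}
    - {"jaw": 1, "linear": [-0.153, -0.44, -0.209], "roll": 0}
    - {"jaw": 1, "linear": [-0.153, -0.52, -0.248], "roll": 0}
    - {"jaw": 1, "linear": [-0.153, -0.59, -0.281], "roll": 0}
    - {"jaw": 1, "linear": [-0.153, -0.63, -0.301], "roll": 0}
    - {"jaw": 1, "linear": [-0.153, -0.646, -0.309], "roll": 0}
    - {"jaw": 1, "linear": [-0.153, -0.646, -0.309], "roll": 0}
    - {"jaw": 1, "linear": [-0.153, -0.646, -0.309], "roll": 0}

```text
t: 4.8
tool_pos: [0.4418, 0.1132, 0.1]
orientation: [2.095, 0.249, -2.096]
force: [-0.1, -0.2, -1.1]
opening: 0.0297
```

```bash
python3 mv.py 441.8,114,40,-76.3 441.8,114,16,-76.3  441.8,114,12.5,-76.3
```

```text
t 4.8 tcp [441.8 113.2 100. ] yaw -76.4 F [-0.1 -0.2 -1.1] open 29.7 tilt [-0.  0. -1.]
(441.8, 114.0, 40.0, -76.3) lin [0.0999, -0.0013, -0.0003] roll -0.005
(441.8, 114.0, 16.0, -76.3) lin [0.1399, -0.0013, -0.0003] roll -0.005
(441.8, 114.0, 12.5, -76.3) lin [0.1458, -0.0013, -0.0003] roll -0.005
```

apply_moves:
  series:
    - {"jaw": 1, "linear": [0.05, -0.0013, 0], "roll": 0}
    - {"jaw": 1, "linear": [0.1, -0.0013, 0], "roll": 0}
    - {"jaw": 1, "linear": [0.13, -0.0013, 0], "roll": 0}
    - {"jaw": 1, "linear": [0.14, -0.0013, 0], "roll": 0}
    - {"jaw": 1, "linear": [0.14, -0.0013, 0], "roll": 0}
    - {"jaw": 1, "linear": [0.14, -0.0013, 0], "roll": 0}

```text
t: 5.55
tool_pos: [0.4425, 0.1138, 0.017]
orientation: [2.098, 0.249, -2.095]
force: [0.2, 0.3, -1.0]
opening: 0.0295
```

```bash
python3 mv.py 441.8,114,12.3,-76.3
python3 - <<'E'
from h import *
T=Cam('top');S=Cam('side')
a=cv2.resize(T.im[212:282,193:263],(400,400));b=cv2.resize(S.im[210:280,252:322],(400,400))
cv2.imwrite('pics/slim_over.png',np.hstack([a,b]))
E
```

```text
t 5.5 tcp [442.5 113.8  17. ] yaw -76.5 F [ 0.2  0.3 -1. ] open 29.5 tilt [ 0.001  0.    -1.   ]
(441.8, 114.0, 12.3, -76.3) lin [0.0079, -0.0005, 0.0011] roll -0.006
```

View pics/slim_over.png

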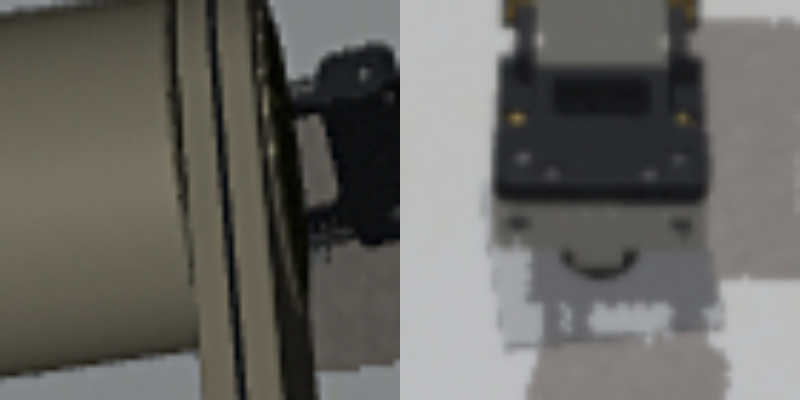

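The arm hides the view. The visible front edge of the footprint, at about (562–635,260) in the crop, is symmetric about the finger. I'll set the lens down, retreat and check.

apply_moves:
  series:
    - {"jaw": 1, "linear": [0.003, -0.0005, 0.001], "roll": 0}
    - {"jaw": 1, "linear": [0.005, -0.0005, 0.001], "roll": 0}
    - {"jaw": 1, "linear": [0.006, -0.0005, 0.001], "roll": 0}
    - {"jaw": 1, "linear": [0.007, -0.0005, 0.001], "roll": 0}
    - {"jaw": 1, "linear": [0.0078, -0.0005, 0.001], "roll": 0}
    - {"jaw": 1, "linear": [0.0078, -0.0005, 0.001], "roll": 0}

```text
t: 6.4
tool_pos: [0.4418, 0.1142, 0.0122]
orientation: [2.097, 0.249, -2.095]
force: [-1.0, 0.2, -1.6]
opening: 0.0299
```

apply_moves:
  series:
    - {"jaw": 1, "linear": [0.0008, 0, 0], "roll": 0}
    - {"jaw": 1, "linear": [0.0008, 0, 0], "roll": 0}
    - {"jaw": 1, "linear": [0.0008, 0, 0], "roll": 0}

```text
t: 6.78
tool_pos: [0.4419, 0.1142, 0.0121]
orientation: [2.098, 0.249, -2.094]
force: [-2.6, -0.3, 5.7]
opening: 0.03
```

Contact is felt: the vertical force rose to +5.7 N. I'll release and rise.

apply_moves:
  series:
    - {"jaw": 0.2, "linear": [0, 0, 0], "roll": 0}
    - {"jaw": 0, "linear": [0, 0, 0], "roll": 0}
    - {"jaw": -0.3, "linear": [0, 0, 0], "roll": 0}
    - {"jaw": -0.6, "linear": [0, 0, 0], "roll": 0}
    - {"jaw": -1, "linear": [0, 0, 0], "roll": 0}
    - {"jaw": -1, "linear": [0, 0, 0], "roll": 0}
    - {"jaw": -1, "linear": [-0.06, 0, 0], "roll": 0}
    - {"jaw": -1, "linear": [-0.15, 0, 0], "roll": 0}
    - {"jaw": -1, "linear": [-0.2, 0, 0], "roll": 0}
    - {"jaw": -1, "linear": [-0.2, 0, 0], "roll": 0}

```text
t: 8.02
tool_pos: [0.444, 0.1145, 0.1352]
orientation: [2.104, 0.249, -2.088]
force: [1.0, 0.6, -0.2]
opening: 0.0926
```

```bash
python3 mv.py 672.6,-92,125,-76.3
```

```text
t 8.0 tcp [444.  114.5 135.2] yaw -76.4 F [ 1.   0.6 -0.2] open 92.6 tilt [ 0.007  0.001 -1.   ]
(672.6, -92.0, 125.0, -76.3) lin [0.0194, 0.4238, -0.2896] roll -0.005
```

apply_moves:
  series:
    - {"jaw": -1, "linear": [0.0, 0.06, -0.041], "roll": 0}
    - {"jaw": -1, "linear": [0.0, 0.13, -0.089], "roll": 0}
    - {"jaw": -1, "linear": [0.0, 0.2, -0.137], "roll": 0}
    - {"jaw": -1, "linear": [0.01, 0.27, -0.185], "roll": 0}
    - {"jaw": -1, "linear": [0.02, 0.34, -0.232], "roll": 0}
    - {"jaw": -1, "linear": [0.02, 0.4, -0.273], "roll": 0}
    - {"jaw": -1, "linear": [0.0194, 0.4238, -0.2896], "roll": 0}
    - {"jaw": -1, "linear": [0.0194, 0.4238, -0.2896], "roll": 0}
    - {"jaw": -1, "linear": [0.0194, 0.4238, -0.2896], "roll": 0}

```text
t: 9.15
tool_pos: [0.6715, -0.0912, 0.1236]
orientation: [2.102, 0.251, -2.091]
force: [-0.8, -0.6, 0.4]
opening: 0.0932
```

```bash
python3 mv.py 672.6,-92,60,-76.3 672.6,-92,10,-76.3
python3 - <<'E'
from h import *
T=Cam('top');S=Cam('side')
X=[.4418,.114,.004];print(T.px(X),S.px(X))
b=cv2.resize(S.im[210:280,252:322],(400,400));a=cv2.resize(T.im[212:282,193:263],(400,400))
cv2.imwrite('pics/slim_done.png',np.hstack([a,b]))
E
```

```text
t 9.2 tcp [671.5 -91.2 123.6] yaw -76.4 F [-0.8 -0.6  0.4] open 93.2 tilt [ 0.005  0.002 -1.   ]
(672.6, -92.0, 60.0, -76.3) lin [0.1061, 0.0018, -0.001] roll -0.004
(672.6, -92.0, 10.0, -76.3) lin [0.1894, 0.0019, -0.0005] roll -0.004
[227.17417736 246.96630596] [286.4241472  254.11384315]
```

View pics/slim_done.png

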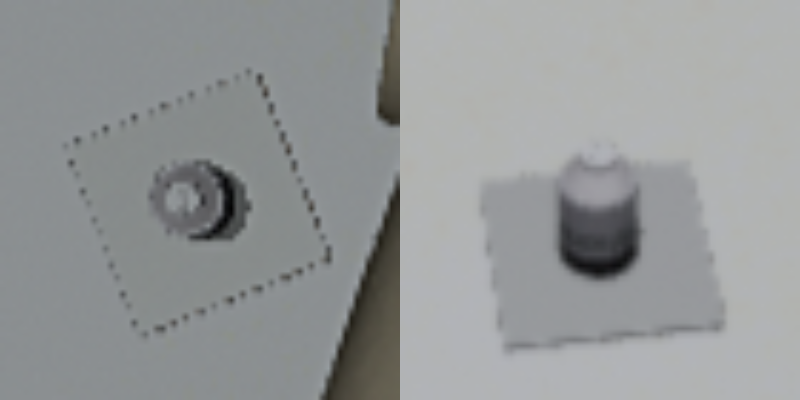

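The slim lens stands upright in the middle of its plate, with its base at about (598,250) in the side crop and no footprint showing around it. Next is the wide lens.

apply_moves:
  series:
    - {"jaw": -1, "linear": [0.05, 0.0018, -0.001], "roll": 0}
    - {"jaw": -1, "linear": [0.1, 0.0018, -0.001], "roll": 0}
    - {"jaw": -1, "linear": [0.15, 0.0018, -0.0005], "roll": 0}
    - {"jaw": -1, "linear": [0.18, 0.0018, -0.0005], "roll": 0}
    - {"jaw": -1, "linear": [0.19, 0.0018, -0.0005], "roll": 0}
    - {"jaw": -0.5, "linear": [0.19, 0.0018, -0.0005], "roll": 0}
    - {"jaw": -0.2, "linear": [0.19, 0.0018, -0.0005], "roll": 0}
    - {"jaw": 0, "linear": [0.19, 0.0018, -0.0005], "roll": 0}
    - {"jaw": 0.3, "linear": [0.19, 0.0018, -0.0005], "roll": 0}
    - {"jaw": 0.6, "linear": [0.19, 0.0018, -0.0005], "roll": 0}
    - {"jaw": 1, "linear": [0.19, 0.0018, -0.0005], "roll": 0}
    - {"jaw": 1, "linear": [0.19, 0.0018, -0.0005], "roll": 0}
    - {"jaw": 1, "linear": [0.19, 0.0018, -0.0005], "roll": 0}
  force: 25

```text
t: 10.88
tool_pos: [0.6733, -0.0919, 0.011]
orientation: [2.103, 0.25, -2.088]
force: [-1.1, 0.6, 4.8]
opening: 0.0516
```

```bash
python3 mv.py 672.6,-92,110,-76.3 380.2,300.5,110,-76.3
```

```text
t 10.9 tcp [673.3 -91.9  11. ] yaw -76.4 F [-1.1  0.6  4.8] open 51.6 tilt [ 0.007  0.001 -1.   ]
(672.6, -92.0, 110.0, -76.3) lin [-0.1651, -0.0001, 0.0] roll -0.003
(380.2, 300.5, 110.0, -76.3) lin [-0.1676, -0.7505, 0.3199] roll -0.003
```

apply_moves:
  series:
    - {"jaw": 1, "linear": [-0.03, 0, 0], "roll": 0}
    - {"jaw": 1, "linear": [-0.09, 0, 0], "roll": 0}
    - {"jaw": 1, "linear": [-0.15, 0, 0], "roll": 0}
    - {"jaw": 1, "linear": [-0.166, -0.05, 0.021], "roll": 0}
    - {"jaw": 1, "linear": [-0.166, -0.12, 0.051], "roll": 0}
    - {"jaw": 1, "linear": [-0.166, -0.2, 0.085], "roll": 0}
    - {"jaw": 1, "linear": [-0.166, -0.28, 0.119], "roll": 0}
    - {"jaw": 1, "linear": [-0.166, -0.36, 0.153], "roll": 0}
    - {"jaw": 1, "linear": [-0.167, -0.44, 0.188], "roll": 0}
    - {"jaw": 1, "linear": [-0.167, -0.52, 0.222], "roll": 0}
    - {"jaw": 1, "linear": [-0.167, -0.6, 0.256], "roll": 0}
    - {"jaw": 1, "linear": [-0.167, -0.67, 0.286], "roll": 0}
    - {"jaw": 1, "linear": [-0.1676, -0.72, 0.307], "roll": 0}
    - {"jaw": 1, "linear": [-0.1676, -0.7505, 0.32], "roll": 0}
    - {"jaw": 1, "linear": [-0.1676, -0.7505, 0.32], "roll": 0}
    - {"jaw": 1, "linear": [-0.1676, -0.7505, 0.32], "roll": 0}

```text
t: 12.88
tool_pos: [0.3804, 0.3001, 0.1103]
orientation: [2.103, 0.25, -2.088]
force: [-0.1, -0.3, -2.6]
opening: 0.0514
```

```bash
python3 mv.py 380.2,300.5,60,-76.3 380.2,300.5,18,-76.3 380.2,300.5,16,-76.3
```

```text
t 12.9 tcp [380.4 300.1 110.3] yaw -76.4 F [-0.1 -0.3 -2.6] open 51.4 tilt [ 0.007  0.001 -1.   ]
(380.2, 300.5, 60.0, -76.3) lin [0.0839, -0.0007, 0.0008] roll -0.003
(380.2, 300.5, 18.0, -76.3) lin [0.1539, -0.0008, 0.0013] roll -0.003
(380.2, 300.5, 16.0, -76.3) lin [0.1572, -0.0008, 0.0013] roll -0.003
```

apply_moves:
  series:
    - {"jaw": 1, "linear": [0.04, -0.0007, 0.0008], "roll": 0}
    - {"jaw": 1, "linear": [0.09, -0.0007, 0.0008], "roll": 0}
    - {"jaw": 1, "linear": [0.13, -0.0007, 0.001], "roll": 0}
    - {"jaw": 1, "linear": [0.148, -0.0008, 0.0013], "roll": 0}
    - {"jaw": 1, "linear": [0.152, -0.0008, 0.0013], "roll": 0}
    - {"jaw": 1, "linear": [0.154, -0.0008, 0.0013], "roll": 0}
    - {"jaw": 1, "linear": [0.1555, -0.0008, 0.0013], "roll": 0}
    - {"jaw": 1, "linear": [0.157, -0.0008, 0.0013], "roll": 0}
    - {"jaw": 1, "linear": [0.157, -0.0008, 0.0013], "roll": 0}

```text
t: 14.0
tool_pos: [0.3803, 0.3006, 0.0163]
orientation: [2.104, 0.251, -2.087]
force: [-0.4, 0.7, -3.1]
opening: 0.0517
```

apply_moves:
  series:
    - {"jaw": 1, "linear": [0.0008, 0, 0], "roll": 0}
    - {"jaw": 1, "linear": [0.0014, 0, 0], "roll": 0}
    - {"jaw": 1, "linear": [0.0014, 0, 0], "roll": 0}

```text
t: 14.38
tool_pos: [0.3802, 0.3006, 0.0154]
orientation: [2.103, 0.251, -2.087]
force: [-0.3, -1.0, -3.9]
opening: 0.0513
```

apply_moves:
  series:
    - {"jaw": 1, "linear": [0.0007, 0, 0], "roll": 0}
    - {"jaw": 1, "linear": [0.001, 0, 0], "roll": 0}
    - {"jaw": 1, "linear": [0.001, 0, 0], "roll": 0}

```text
t: 14.75
tool_pos: [0.3803, 0.3006, 0.0149]
orientation: [2.103, 0.251, -2.087]
force: [-0.6, -1.0, -1.7]
opening: 0.051
```

apply_moves:
  series:
    - {"jaw": 1, "linear": [0.0008, 0, 0], "roll": 0}
    - {"jaw": 1, "linear": [0.0008, 0, 0], "roll": 0}

```text
t: 15.0
tool_pos: [0.3803, 0.3006, 0.0149]
orientation: [2.103, 0.251, -2.087]
force: [-4.1, -2.9, 6.1]
opening: 0.0515
```

Contact. I'll release and rise.

apply_moves:
  series:
    - {"jaw": -0.3, "linear": [0, 0, 0], "roll": 0}
    - {"jaw": -0.6, "linear": [0, 0, 0], "roll": 0}
    - {"jaw": -1, "linear": [0, 0, 0], "roll": 0}
    - {"jaw": -1, "linear": [0, 0, 0], "roll": 0}
    - {"jaw": -1, "linear": [0, 0, 0], "roll": 0}
    - {"jaw": -1, "linear": [-0.06, 0, 0], "roll": 0}
    - {"jaw": -1, "linear": [-0.15, 0, 0], "roll": 0}
    - {"jaw": -1, "linear": [-0.19, 0, 0], "roll": 0}
    - {"jaw": -1, "linear": [-0.19, 0, 0], "roll": 0}

```text
t: 16.12
tool_pos: [0.3811, 0.3015, 0.1313]
orientation: [2.109, 0.253, -2.084]
force: [-0.1, 0.5, -0.4]
opening: 0.0931
```

```bash
python3 mv.py 613.8,255.8,110,-53.4
```

```text
t 16.1 tcp [381.1 301.5 131.3] yaw -76.4 F [-0.1  0.5 -0.4] open 93.1 tilt [ 0.012  0.004 -1.   ]
(613.8, 255.8, 110.0, -53.4) lin [0.0398, 0.1654, -0.3586] roll -0.766
```

apply_moves:
  series:
    - {"jaw": -1, "linear": [0.0, 0.03, -0.065], "roll": -0.15}
    - {"jaw": -1, "linear": [0.01, 0.06, -0.13], "roll": -0.35}
    - {"jaw": -1, "linear": [0.02, 0.095, -0.21], "roll": -0.55}
    - {"jaw": -1, "linear": [0.03, 0.13, -0.285], "roll": -0.766}
    - {"jaw": -1, "linear": [0.0398, 0.155, -0.335], "roll": -0.766}
    - {"jaw": -1, "linear": [0.0398, 0.1654, -0.3586], "roll": -0.766}
    - {"jaw": -1, "linear": [0.0398, 0.1654, -0.3586], "roll": -0.766}
    - {"jaw": -1, "linear": [0.0398, 0.1654, -0.3586], "roll": -0.766}

```text
t: 17.12
tool_pos: [0.6125, 0.2559, 0.1086]
orientation: [1.865, 0.614, -1.845]
force: [-0.5, 0.1, -0.4]
opening: 0.0929
```

```bash
python3 mv.py 613.8,255.8,60,-53.4 613.8,255.8,7,-53.4
python3 - <<'E'
from h import *
T=Cam('top');S=Cam('side')
a=cv2.resize(T.im[235:315,107:187],(400,400));b=cv2.resize(S.im[280:370,250:340],(400,400))
cv2.imwrite('pics/wide_done.png',np.hstack([a,b]))
E
```

```text
t 17.1 tcp [612.5 255.9 108.6] yaw -53.4 F [-0.5  0.1 -0.4] open 92.9 tilt [ 0.01   0.003 -1.   ]
(613.8, 255.8, 60.0, -53.4) lin [0.0809, 0.0011, -0.0008] roll 0.0
(613.8, 255.8, 7.0, -53.4) lin [0.1693, 0.0009, 0.0] roll 0.0
```

View pics/wide_done.png

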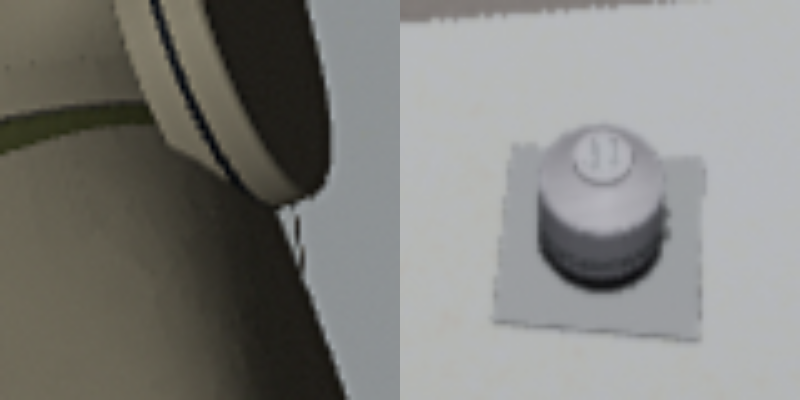

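The wide lens stands centred on its plate, with its base at about (600,255) in the side crop. Now the slider.

apply_moves:
  series:
    - {"jaw": -1, "linear": [0.04, 0.001, -0.0008], "roll": 0}
    - {"jaw": -1, "linear": [0.09, 0.001, -0.0008], "roll": 0}
    - {"jaw": -1, "linear": [0.13, 0.001, -0.0004], "roll": 0}
    - {"jaw": -1, "linear": [0.16, 0.001, 0], "roll": 0}
    - {"jaw": -1, "linear": [0.1693, 0.001, 0], "roll": 0}
    - {"jaw": -0.3, "linear": [0.1693, 0.001, 0], "roll": 0}
    - {"jaw": 0.1, "linear": [0.1693, 0.001, 0], "roll": 0}
    - {"jaw": 0.3, "linear": [0.1693, 0.001, 0], "roll": 0}
    - {"jaw": 0.5, "linear": [0.1693, 0.001, 0], "roll": 0}
    - {"jaw": 1, "linear": [0.1693, 0.001, 0], "roll": 0}
    - {"jaw": 1, "linear": [0.1693, 0.001, 0], "roll": 0}
    - {"jaw": 1, "linear": [0.1693, 0.001, 0], "roll": 0}
    - {"jaw": 1, "linear": [0.1693, 0.001, 0], "roll": 0}
  force: 25

```text
t: 18.85
tool_pos: [0.6141, 0.2562, 0.0079]
orientation: [1.865, 0.614, -1.843]
force: [-0.8, 0.6, 1.1]
opening: 0.0279
```

```bash
python3 mv.py 613.8,255.8,70,-53.4 655.3,97.8,70,-80.2
```

```text
t 18.9 tcp [614.1 256.2   7.9] yaw -53.4 F [-0.8  0.6  1.1] open 27.9 tilt [ 0.011  0.004 -1.   ]
(613.8, 255.8, 70.0, -53.4) lin [-0.1035, 0.0005, -0.0003] roll 0.002
(655.3, 97.8, 70.0, -80.2) lin [-0.1038, 0.2531, 0.1014] roll 0.895
```

apply_moves:
  series:
    - {"jaw": 1, "linear": [-0.03, 0, 0], "roll": 0}
    - {"jaw": 1, "linear": [-0.08, 0, 0], "roll": 0}
    - {"jaw": 1, "linear": [-0.104, 0.03, 0.012], "roll": 0.1}
    - {"jaw": 1, "linear": [-0.104, 0.08, 0.032], "roll": 0.3}
    - {"jaw": 1, "linear": [-0.104, 0.14, 0.056], "roll": 0.5}
    - {"jaw": 1, "linear": [-0.104, 0.2, 0.08], "roll": 0.7}
    - {"jaw": 1, "linear": [-0.104, 0.24, 0.096], "roll": 0.85}
    - {"jaw": 1, "linear": [-0.104, 0.2531, 0.1014], "roll": 0.895}
    - {"jaw": 1, "linear": [-0.104, 0.2531, 0.1014], "roll": 0.895}
    - {"jaw": 1, "linear": [-0.104, 0.2531, 0.1014], "roll": 0.895}

```text
t: 20.1
tool_pos: [0.655, 0.0987, 0.0701]
orientation: [2.144, 0.188, -2.121]
force: [-0.1, 0.6, -2.2]
opening: 0.0279
```

```bash
python3 mv.py 655.5,97.9,15,-80.2 655.5,97.9,12.5,-80.2
```

```text
t 20.1 tcp [655.   98.7  70.1] yaw -80.1 F [-0.1  0.6 -2.2] open 27.9 tilt [ 0.01   0.004 -1.   ]
(655.5, 97.9, 15.0, -80.2) lin [0.0919, 0.0017, 0.0005] roll 0.003
(655.5, 97.9, 12.5, -80.2) lin [0.0961, 0.0017, 0.0005] roll 0.003
```

apply_moves:
  series:
    - {"jaw": 1, "linear": [0.03, 0.0017, 0.0005], "roll": 0.003}
    - {"jaw": 1, "linear": [0.065, 0.0017, 0.0005], "roll": 0.003}
    - {"jaw": 1, "linear": [0.085, 0.0017, 0.0005], "roll": 0.003}
    - {"jaw": 1, "linear": [0.091, 0.0017, 0.0005], "roll": 0.003}
    - {"jaw": 1, "linear": [0.094, 0.0017, 0.0005], "roll": 0.003}
    - {"jaw": 1, "linear": [0.0955, 0.0017, 0.0005], "roll": 0.003}
    - {"jaw": 1, "linear": [0.0965, 0.0017, 0.0005], "roll": 0.003}
    - {"jaw": 1, "linear": [0.0965, 0.0017, 0.0005], "roll": 0.003}

```text
t: 21.1
tool_pos: [0.6558, 0.0979, 0.0126]
orientation: [2.146, 0.186, -2.121]
force: [0.0, 0.6, -2.8]
opening: 0.0274
```

apply_moves:
  series:
    - {"jaw": 1, "linear": [0.0008, 0, 0], "roll": 0}
    - {"jaw": 1, "linear": [0.0014, 0, 0], "roll": 0}
    - {"jaw": 1, "linear": [0.0014, 0, 0], "roll": 0}

```text
t: 21.48
tool_pos: [0.656, 0.0979, 0.012]
orientation: [2.146, 0.186, -2.121]
force: [0.0, -0.5, -1.5]
opening: 0.0278
```

apply_moves:
  series:
    - {"jaw": 1, "linear": [0.0007, 0, 0], "roll": 0}
    - {"jaw": 1, "linear": [0.001, 0, 0], "roll": 0}
    - {"jaw": 1, "linear": [0.001, 0, 0], "roll": 0}

```text
t: 21.85
tool_pos: [0.656, 0.0979, 0.0119]
orientation: [2.146, 0.186, -2.121]
force: [-4.1, -1.6, 4.9]
opening: 0.028
```

apply_moves:
  series:
    - {"jaw": 0.2, "linear": [0, 0, 0], "roll": 0}
    - {"jaw": -0.2, "linear": [0, 0, 0], "roll": 0}
    - {"jaw": -0.6, "linear": [0, 0, 0], "roll": 0}
    - {"jaw": -1, "linear": [0, 0, 0], "roll": 0}
    - {"jaw": -1, "linear": [0, 0, 0], "roll": 0}
    - {"jaw": -1, "linear": [0, 0, 0], "roll": 0}
    - {"jaw": -1, "linear": [-0.06, 0, 0], "roll": 0}
    - {"jaw": -1, "linear": [-0.15, 0, 0], "roll": 0}
    - {"jaw": -1, "linear": [-0.15, 0, 0], "roll": 0}

```text
t: 22.98
tool_pos: [0.6591, 0.0978, 0.1087]
orientation: [2.157, 0.186, -2.109]
force: [0.2, 0.3, -0.6]
opening: 0.0932
```

```bash
python3 mv.py 464.6,-93.6,110,-49.5
```

```text
t 23.0 tcp [659.1  97.8 108.7] yaw -80.2 F [ 0.2  0.3 -0.6] open 93.2 tilt [ 0.022  0.005 -1.   ]
(464.6, -93.6, 110.0, -49.5) lin [-0.011, 0.2592, 0.3736] roll -1.024
```

apply_moves:
  series:
    - {"jaw": -1, "linear": [-0.01, 0.03, 0.043], "roll": -0.1}
    - {"jaw": -1, "linear": [-0.01, 0.08, 0.115], "roll": -0.3}
    - {"jaw": -1, "linear": [-0.01, 0.13, 0.187], "roll": -0.5}
    - {"jaw": -1, "linear": [-0.01, 0.18, 0.259], "roll": -0.75}
    - {"jaw": -1, "linear": [-0.01, 0.23, 0.331], "roll": -1}
    - {"jaw": -1, "linear": [-0.011, 0.2592, 0.3736], "roll": -1}
    - {"jaw": -1, "linear": [-0.011, 0.2592, 0.3736], "roll": -1}
    - {"jaw": -1, "linear": [-0.011, 0.2592, 0.3736], "roll": -1}
    - {"jaw": -1, "linear": [-0.011, 0.2592, 0.3736], "roll": -1}

```text
t: 24.1
tool_pos: [0.4652, -0.0929, 0.1099]
orientation: [1.839, 0.656, -1.796]
force: [-0.7, -0.5, -0.2]
opening: 0.0929
```

```bash
python3 mv.py 464.6,-93.6,60,-49.5 464.6,-93.6,8,-49.5
python3 - <<'E'
from h import *
T=Cam('top');S=Cam('side')
a=cv2.resize(T.im[118:198,196:276],(400,400));b=cv2.resize(S.im[140:270,150:330],(400,290));b=cv2.copyMakeBorder(b,0,110,0,0,0)
cv2.imwrite('pics/slider_done.png',np.hstack([a,b]))
E
```

```text
t 24.1 tcp [465.2 -92.9 109.9] yaw -50.2 F [-0.7 -0.5 -0.2] open 92.9 tilt [ 0.022  0.005 -1.   ]
(464.6, -93.6, 60.0, -49.5) lin [0.0831, -0.0006, 0.0032] roll -0.022
(464.6, -93.6, 8.0, -49.5) lin [0.1697, -0.0014, 0.005] roll -0.022
```

View pics/slider_done.png

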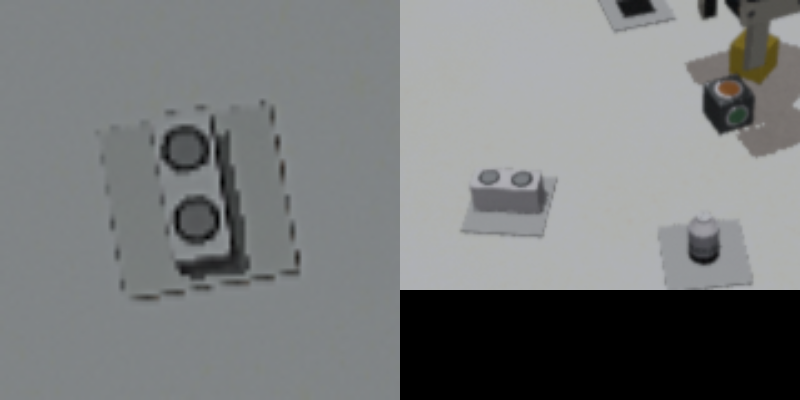

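The slider stands aligned on its plate, with its windows at crop (185,148) and (197,219). The cube is under the gripper and the yellow decoy is clear of the fingers. Descending.

apply_moves:
  series:
    - {"jaw": -1, "linear": [0.04, -0.0006, 0.0025], "roll": -0.022}
    - {"jaw": -1, "linear": [0.09, -0.0006, 0.0032], "roll": -0.022}
    - {"jaw": -1, "linear": [0.13, -0.001, 0.004], "roll": -0.022}
    - {"jaw": -1, "linear": [0.16, -0.0014, 0.005], "roll": -0.022}
    - {"jaw": -1, "linear": [0.1697, -0.0014, 0.005], "roll": -0.022}
    - {"jaw": -0.5, "linear": [0.1697, -0.0014, 0.005], "roll": -0.022}
    - {"jaw": -0.2, "linear": [0.1697, -0.0014, 0.005], "roll": -0.022}
    - {"jaw": 0, "linear": [0.1697, -0.0014, 0.005], "roll": -0.022}
    - {"jaw": 0.2, "linear": [0.1697, -0.0014, 0.005], "roll": -0.022}
    - {"jaw": 1, "linear": [0.1697, -0.0014, 0.005], "roll": -0.022}
    - {"jaw": 1, "linear": [0.1697, -0.0014, 0.005], "roll": -0.022}
    - {"jaw": 1, "linear": [0.1697, -0.0014, 0.005], "roll": -0.022}
    - {"jaw": 1, "linear": [0.1697, -0.0014, 0.005], "roll": -0.022}
  force: 25

```text
t: 25.82
tool_pos: [0.4646, -0.0937, 0.0082]
orientation: [1.832, 0.665, -1.788]
force: [-1.4, 0.7, 4.1]
opening: 0.0442
```

```bash
python3 mv.py 464.6,-93.6,90,-49.5 630,-278.7,90,-56.3
```

```text
t 25.8 tcp [464.6 -93.7   8.2] yaw -49.5 F [-1.4  0.7  4.1] open 44.2 tilt [ 0.022  0.005 -1.   ]
(464.6, -93.6, 90.0, -49.5) lin [-0.1363, 0.0013, -0.0029] roll 0.001
(630.0, -278.7, 90.0, -56.3) lin [-0.1318, 0.4149, -0.012] roll 0.227
```

apply_moves:
  series:
    - {"jaw": 1, "linear": [-0.03, 0, 0], "roll": 0}
    - {"jaw": 1, "linear": [-0.09, 0, -0.0015], "roll": 0}
    - {"jaw": 1, "linear": [-0.136, 0.0, -0.003], "roll": 0}
    - {"jaw": 1, "linear": [-0.136, 0.04, -0.003], "roll": 0.03}
    - {"jaw": 1, "linear": [-0.135, 0.11, -0.005], "roll": 0.08}
    - {"jaw": 1, "linear": [-0.135, 0.19, -0.007], "roll": 0.12}
    - {"jaw": 1, "linear": [-0.134, 0.27, -0.009], "roll": 0.17}
    - {"jaw": 1, "linear": [-0.133, 0.34, -0.01], "roll": 0.227}
    - {"jaw": 1, "linear": [-0.132, 0.395, -0.012], "roll": 0.227}
    - {"jaw": 1, "linear": [-0.1318, 0.4149, -0.012], "roll": 0.227}
    - {"jaw": 1, "linear": [-0.1318, 0.4149, -0.012], "roll": 0.227}
    - {"jaw": 1, "linear": [-0.1318, 0.4149, -0.012], "roll": 0.227}

```text
t: 27.32
tool_pos: [0.6293, -0.2776, 0.0896]
orientation: [1.908, 0.571, -1.864]
force: [0.2, 0.4, -2.1]
opening: 0.0443
```

```bash
python3 mv.py 630,-278.7,50,-56.3 630,-278.7,16,-56.3 630,-278.7,12.5,-56.3;python3 - <<'E'
from h import *
# slider check: window centres on its plate (expect centre 655.3,97.8, yaw 9.8)
T=Cam('top','pics/t_b.png');S=Cam('side')
d=lambda th:lambda b,g,r:np.maximum(np.maximum(b,g),r)<th
X=[]
for p in((233,148),(235,162)):
    c=T.blob(p,7,d(100));X.append(T.on(cen(c),.04)*1e3);print(X[-1].round(1),cv2.contourArea(c))
v=X[0]-X[1];print((X[0]+X[1])/2,np.degrees(np.arctan2(v[1],v[0])),np.hypot(v[0],v[1]))
print('slim nose',T.on((225,247),.058)*1e3)
print('wide side',S.px([.3802,.3005,.064]))
E
```

```text
t 27.3 tcp [ 629.3 -277.6   89.6] yaw -56.3 F [ 0.2  0.4 -2.1] open 44.3 tilt [ 0.021  0.006 -1.   ]
(630.0, -278.7, 50.0, -56.3) lin [0.0661, 0.0017, 0.0014] roll 0.001
(630.0, -278.7, 16.0, -56.3) lin [0.1227, 0.0013, 0.0026] roll 0.001
(630.0, -278.7, 12.5, -56.3) lin [0.1285, 0.0013, 0.0027] roll 0.001
[672.  100.4  40. ] 62.5
[638.8  94.9  40. ] 60.0
[655.39352011  97.65220976  40.        ] 9.516453521594007 33.69993295110661
slim nose [441.43003127 112.88363639  58.        ]
wide side [295.67204341 315.77832627]
```

The slider sits within 0.3 mm and 0.3° of its footprint, and the slim and wide noses match their plates to about 1 mm. Lowering the cube.

apply_moves:
  series:
    - {"jaw": 1, "linear": [0.03, 0.0017, 0.001], "roll": 0}
    - {"jaw": 1, "linear": [0.07, 0.0017, 0.0014], "roll": 0}
    - {"jaw": 1, "linear": [0.105, 0.0015, 0.002], "roll": 0}
    - {"jaw": 1, "linear": [0.12, 0.0013, 0.0026], "roll": 0}
    - {"jaw": 1, "linear": [0.125, 0.0013, 0.0026], "roll": 0}
    - {"jaw": 1, "linear": [0.127, 0.0013, 0.0027], "roll": 0}
    - {"jaw": 1, "linear": [0.128, 0.0013, 0.0027], "roll": 0}
    - {"jaw": 1, "linear": [0.128, 0.0013, 0.0027], "roll": 0}

```text
t: 28.42
tool_pos: [0.6307, -0.2791, 0.014]
orientation: [1.908, 0.57, -1.863]
force: [-0.0, -0.6, -1.6]
opening: 0.0442
```

apply_moves:
  series:
    - {"jaw": 1, "linear": [0.001, 0, 0], "roll": 0}
    - {"jaw": 1, "linear": [0.002, 0, 0.0008], "roll": 0}
    - {"jaw": 1, "linear": [0.0025, 0, 0.0008], "roll": 0}
    - {"jaw": 1, "linear": [0.0025, 0, 0.0008], "roll": 0}

```text
t: 28.92
tool_pos: [0.6303, -0.2793, 0.0123]
orientation: [1.908, 0.57, -1.863]
force: [0.8, 0.4, -0.4]
opening: 0.0437
```

apply_moves:
  series:
    - {"jaw": 1, "linear": [0.0008, 0, 0], "roll": 0}
    - {"jaw": 1, "linear": [0.001, 0, 0], "roll": 0}
    - {"jaw": 1, "linear": [0.001, 0, 0], "roll": 0}

```text
t: 29.3
tool_pos: [0.6304, -0.2793, 0.0122]
orientation: [1.908, 0.57, -1.863]
force: [-2.8, 0.5, 4.9]
opening: 0.0442
```

Contact. I'll release, rise and move aside.

apply_moves:
  series:
    - {"jaw": -0.1, "linear": [0, 0, 0], "roll": 0}
    - {"jaw": -0.4, "linear": [0, 0, 0], "roll": 0}
    - {"jaw": -0.7, "linear": [0, 0, 0], "roll": 0}
    - {"jaw": -1, "linear": [0, 0, 0], "roll": 0}
    - {"jaw": -1, "linear": [0, 0, 0], "roll": 0}
    - {"jaw": -1, "linear": [0, 0, 0], "roll": 0}
    - {"jaw": -1, "linear": [-0.06, 0, 0], "roll": 0}
    - {"jaw": -1, "linear": [-0.15, 0, 0], "roll": 0}
    - {"jaw": -1, "linear": [-0.25, 0, 0], "roll": 0}
    - {"jaw": -1, "linear": [-0.3, 0, 0.05], "roll": 0}
    - {"jaw": -1, "linear": [-0.3, 0, 0.15], "roll": 0}
    - {"jaw": -1, "linear": [-0.3, 0.05, 0.25], "roll": 0}
    - {"jaw": -1, "linear": [-0.3, 0.1, 0.35], "roll": 0}
    - {"jaw": -1, "linear": [-0.3, 0.15, 0.45], "roll": 0}
    - {"jaw": -1, "linear": [-0.3, 0.15, 0.45], "roll": 0}
    - {"jaw": -1, "linear": [-0.3, 0.15, 0.45], "roll": 0}

```text
t: 31.3
tool_pos: [0.4514, -0.5055, 0.1869]
orientation: [1.91, 0.569, -1.864]
force: [0.0, 0.6, -0.4]
opening: 0.0932
```

```bash
python3 mv.py
python3 - <<'E'
from h import *
T=Cam('top','pics/t_end.png');S=Cam('side','pics/s_end.png')
amb=lambda b,g,r:(r-b>30)
ca=T.blob((391,166),16,amb);cb=S.blob((256,130),14,amb)
print('cube window',(T.on(cen(ca),.048)*1e3).round(1),(S.on(cen(cb),.048)*1e3).round(1),(tri(T,cen(ca),S,cen(cb))*1e3).round(1))
a=cv2.resize(T.im[125:205,350:430],(400,400),interpolation=cv2.INTER_CUBIC);b=cv2.resize(S.im[100:180,216:296],(400,400),interpolation=cv2.INTER_CUBIC)
cv2.imwrite('pics/cube_done.png',np.hstack([a,b]))
E
```

```text
t 31.3 tcp [ 451.4 -505.5  186.9] yaw -56.4 F [ 0.   0.6 -0.4] open 93.2 tilt [ 0.023  0.005 -1.   ]
cube window [ 630.8 -279.2   48. ] [ 631.9 -285.5   48. ] [ 629.6 -277.8   53.2]
```

View pics/cube_done.png

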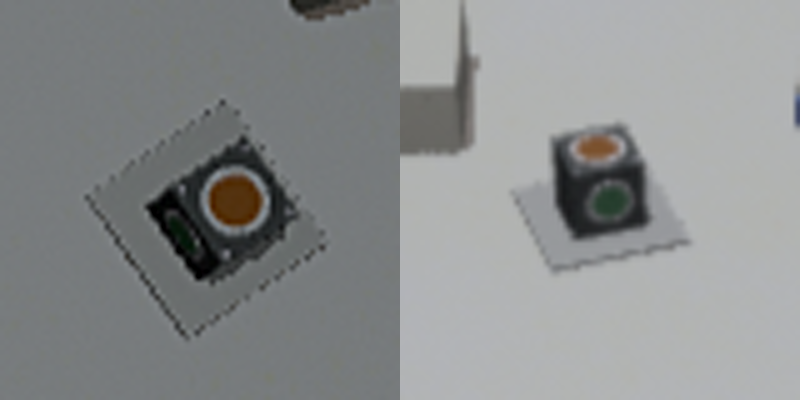

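View pics/t_end.png

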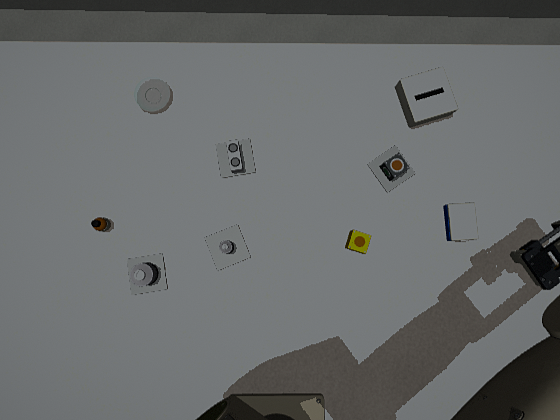

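All four optics stand on their plates. The cube's amber window is at about (397,165), and the oil bottle, slide box and yellow block have not moved. The cube is within 1 mm of its footprint and its sides are parallel to the plate. Handing in.

```bash
python3 -c "
from plant import *
print(close_job())"
```

```text
the job is handed in; nothing more can be done
None
```

All four optics now stand upright on their matching plates, and I handed the job in at about 31 s of the 118 s allowed. Each one was lowered until I felt light contact (5–6 N) before letting go. The gripper ended open and clear of everything.

**Final checks from the top camera:**

| Optic | Offset from its footprint | Notes |
|---|---|---|
| slider | about 0.2 mm and 0.3° | measured from its two windows |
| cube | about 1 mm | turn judged by eye, parallel to the plate |
| slim | about 1–1.5 mm | rough, from a hand-read nose position; no black visible around it |
| wide | about 1 mm | checked from the side camera (nose within 1 pixel of where it should be); the arm hid it from above when I checked |

The oil bottle, slide box and yellow look-alike look unmoved in the last top picture.

**Disagreements:**
- **Camera heights and positions:** the two-camera heights came out 1–5 mm above the stated ones in most cases, and 2 mm below for the two lens noses before they were moved. The two cameras differed by up to 6 mm in y at the cube's plate. The camera–plate offset was similar for the cube and its footprint, so I relied on the top camera.
- **Tool tilt:** the tool picked up about 1.3° of tilt over the successive contacts. The optics still look upright after release.

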